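Nest the loose kidney tray on its stack

TASK

Tidy the bench: pick up the single kidney-shaped dark metal parts tray, turn it until its outline matches the stack of kidney-shaped trays, and nest it fully home in the top of that stack, level. Leave the straight oval tray where it lies.

Things in the scene. Friction and masses are not known exactly. Their poses are not given: they have to be found in the camera images.
- kidney_tray_mid (a point): Loose kidney-shaped dark metal tray, 156 mm long (y), 50 high, 0.18 kg. Point: middle of its waist, 25 mm above the underside. z up, x to the hollow side, where the horns bend (outline x -31 to 49). Upper 26 mm: upright collar, wall 3; below, the body steps in 7 mm and tapers to a smaller foot. Grip the collar at the waist, 62 mm wide along x, from above (faces 1 mm below to 25 above the point).
- kidney_stack_top (a point): Stack of two such kidney trays, standing loose, one 0.5 kg piece, 76 mm high. Point: middle of the waist, level with the top rim; axes as the loose tray's. That nests with its x pointing the same way: its foot is 10 mm smaller all round than the mouth, its collar rests on this rim, its point then 1 mm above this one, play 4 mm all round. Turned end for end it does not go in.
- oval_tray_mid (a point): Bystander: tray of the same dark metal, height (50 mm), collar, width (62 mm) and length (156 mm), but a straight oval in outline; it stays where it is. Point: its centre, 25 mm above its underside; y along its length, z up.

How it is judged:
At the end, for the whole second after the job is handed in: The loose kidney tray is nested in the top of the standing kidney stack: centred within 12 mm, mid point within 6 mm of the stack's rim point in height, turned alike within 10 degrees, both level within 5 degrees; the oval tray is within 30 mm of its start (horizontal distance between kidney_tray_mid and kidney_stack_top below 0.012 m and z of kidney_tray_mid in the frame of kidney_stack_top between -0.006 and 0.006 m and angle between the x axis of kidney_tray_mid and the x axis of kidney_stack_top, either way round below 0.18 rad and angle between each of kidney_tray_mid, kidney_stack_top's own z axis and vertical below 0.09 rad and height (world z) of kidney_stack_top below 0.085 m and distance of oval_tray_mid from where it was at the start of the episode below 0.03 m); the robot touches nothing.
It also fails if it takes over 35 s, if anything falls off the work surface, if the arm or the gripper's body presses on something with over 40 N, if the wrist force passes 120 N, or if a joint passes its speed limit or range.

ROBOT

A 6-joint arm with a two-finger parallel gripper is mounted at the origin on a cart in front of the work surface, level with it; the furniture and walls round the work are solid. World frame = base frame: x ahead of the robot, y to its left, z up, the work surface at z = 0. Lengths are in m, angles in rad, forces in N, time in s.
With the tool pointing down it reaches from about 0.3 to 1 m from the base axis. Payload 5.1 kg.
Tool frame: the origin (TCP) lies between the finger pads; the fingertips stand 8 mm ahead of it and the grasp point (between the pads) lies 11 mm behind it (arm.tip_extent is the distance from the TCP to the fingertips, in m); z points along the fingers, y is the line along which they close (so a half turn about z gives the same grasp; the last joint's range is limited). The gripper opens to 95 mm and grips with 3 to 60 N. Pads are 20 mm wide; open, the fingers measure 119 mm over their backs; the gripper's body (75 mm by 180 mm) begins 59 mm behind the grasp point.
Start: joints at [1.068, 0.124, 1.65, -0, 1.367, -0.083], TCP at [0.265, 0.594, 0.191] pointing down, gripper open.
Joint ranges: [-2.61, 2.61], [-1.02, 2.33], [0.03, 2.71], [-1.35, 4.49], [0.32, 2.68], [-2.91, 2.91]. Speed limits (rad/s): [2.57, 2.57, 3.14, 3.14, 3.14, 3.14].

INTERFACE

Orientations are given as a rotation vector (axis times angle).
In Python, from bench import monitor, read_camera, camera_params, workorder, arm gives the robot as it stands.
- The arm moves only by the shell command python3 -m handwheel 'ROWS'. ROWS is JSON, a list of rows, each a list of 7 numbers: the shift along the tool's x, y, z in m, then the turn, a rotation vector about the tool's x, y, z in rad, then the opening, from 0 (shut) to 1 (fully open). A call has 1 to 12 rows; each row is the pose to reach, as a shift and turn from the pose commanded when the call began, along the tool's axes at that moment; what a row does not reach only later rows make up. A row lasts 1/8 s, in which the tool goes at most 62.5 mm and 10.7 degrees, less where a joint would pass 70% of its speed; a pose out of reach is approached as far as the arm can. A call with a gripper value outside its range is refused whole. The fingers move at their own pace and stop on an object; the grip force is fixed at half the most. Time passes only in rows, so rows that repeat a pose let the fingers close. It gives the time, the measured TCP pose, the force, the opening and the grip force at its end, in the units of the state.
- monitor.get_obs(): the state, without advancing time (a new reading comes with each control period).
- read_camera(name): name is "side" or "top" or "wrist"; returns the picture (400x640x3 uint8, red, green, blue); there is no depth.
- camera_params(name): a dict with "mtx" (3x3 intrinsics, pixels), "R" (3x3) and "t" (3): a world point X has camera coordinates R X + t. Camera axes: x right, y down, z forward; pixel columns grow to the right and rows downward; lengths in m; the calibration is good to about 2 mm. The wrist camera is an equidistant fisheye: a pixel r from the principal point sees the ray r / f radians off the axis. A picture is of the moment at which its call begins: read the wrist's pose just before it. camera_params takes no time and is no camera call; for the wrist camera it gives the pose at the moment of the call.
- workorder.finish_job(): hands the job in; it is judged then, once.
The state is a dict: "clock": time; "qpos": joint angles; "joint_vel": joint speeds; "tau": joint torques, N m; "tool_pos": TCP position; "tool_rot": TCP orientation; "force": force on the tool from outside, world axes, zero at the start; "ft_torque": the same for the moment, N m; "width": opening from 0.0 (shut) to 1.0 (fully open); "grasp_force": force on a finger pad.
Only numpy, scipy, OpenCV 4.12 (cv2) and the standard library are available. Lean on these libraries where they do the work, as an engineer would, in place of code of your own. Each camera call takes 0.05 s, during which the arm holds its last target. There are 200 camera calls.

## Working session

There is one attempt and no reset: what is moved stays moved. The work goes in short steps, Python scripts to look and compute and a shell command to move; the robot and the scene stay as the last step left them, time stands still between calls to the robot, and variables do not carry over. Pictures are saved under pics/ and viewed, at most 10 in all, crops included, and the job is handed in when it is done.

```bash
mkdir -p pics
python3 - <<'E'
from bench import *
import cv2,numpy as np
np.set_printoptions(precision=4,suppress=True)
o=monitor.get_obs();print(o['clock'],o['tool_pos'],o['tool_rot'],o['width'])
ims=[]
for n in ['top','side','wrist']:
    p=camera_params(n);print(n,p['mtx'].tolist(),(-p['R'].T@p['t']),p['R'].tolist())
    cv2.imwrite(f'pics/{n}0.png',read_camera(n)[...,::-1])
E
```

```text
0.0 [0.2646 0.5929 0.1898] [-0.6544 -3.0721  0.0032] 0.9978531436203163
top [[373.20067609813265, 0.0, 323.7730130847871], [0.0, 373.20067609813265, 197.21752073170418], [0.0, 0.0, 1.0]] [0.2878 0.0209 0.9712] [[-0.0003163693129723848, -0.9999599823359004, 0.008940561349467843], [-0.9807449160695173, -0.0014357629520046105, -0.19528785980839022], [0.19529288137116937, -0.008830193176337623, -0.9807052147175598]]
side [[361.73615084674066, 0.0, 311.7626793515511], [0.0, 361.73615084674066, 201.77822341817352], [0.0, 0.0, 1.0]] [ 0.0352 -0.5631  0.4814] [[0.8070976054732277, -0.5904088537069737, -0.003292522406866645], [-0.27158919559473244, -0.36630330815015794, -0.8899781993253862], [0.524244946638104, 0.7191934871108526, -0.45599118853519927]]
wrist [[309.70691628693146, 0.0, 322.12493182953733], [0.0, 309.70691628693146, 203.89215401248694], [0.0, 0.0, 1.0]] [0.1904 0.6264 0.3826] [[0.40640085654825736, 0.9136924760701228, -0.0020983254494098416], [0.8742824792681522, -0.3882024329656947, 0.2914258353067705], [0.26545901800763216, -0.12027023826518436, -0.9565911245386194]]
```

View pics/top0.png

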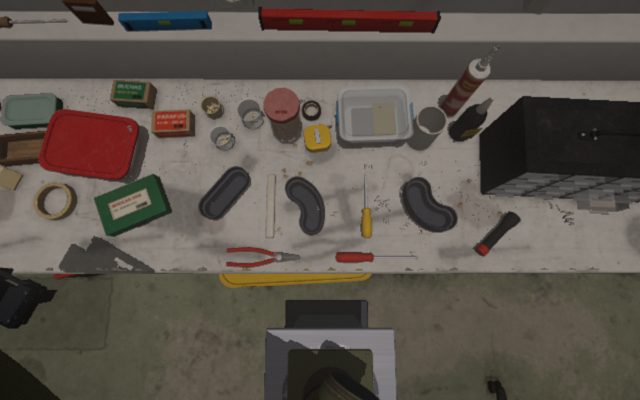

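View pics/side0.png

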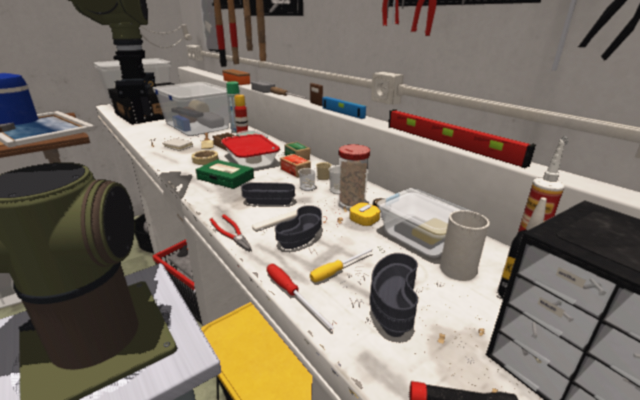

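The top view shows the oval tray at (225,193), a kidney at (306,205) and a larger kidney at (430,204). In the side view the right-hand kidney (395,290) is the taller, so that's the stack, and the middle one is loose.

```bash
cat > h.py <<'E'
import cv2,numpy as np
from scipy.spatial.transform import Rotation as Ro
np.set_printoptions(precision=4,suppress=True)
def rays(p,uv,fish):
    K=np.array(p['mtx']);d=(np.asarray(uv,float)-K[:2,2])/K[0,0]
    if fish:
        r=np.linalg.norm(d,axis=1)+1e-12
        v=np.c_[d*(np.sin(r)/r)[:,None],np.cos(r)]
    else: v=np.c_[d,np.ones(len(d))]
    return v@np.array(p['R'])
def cast(p,uv,z,fish=False):
    v=rays(p,uv,fish);C=-np.array(p['R']).T@np.array(p['t'])
    return (C+v*((z-C[2])/v[:,2])[:,None])[:,:2]
def project(p,X,fish=False):
    c=np.array(p['R'])@X+np.array(p['t']);K=np.array(p['mtx'])
    if fish:
        r=np.hypot(c[0],c[1]);s=np.arctan2(r,c[2])/r
    else: s=1/c[2]
    return K[:2,2]+K[0,0]*s*c[:2]
# nominal outline: arc band, width 62
th=np.linspace(-0.73,0.73,60)   # R 70.4 arc through origin to (18,+-47)
mask=np.zeros((400,400),np.uint8)
for t in th: cv2.circle(mask,(int(round(200+2*(70.4-70.4*np.cos(t)))),int(round(200+2*70.4*np.sin(t)))),62,255,-1)
m=cv2.moments(mask,True);CX=(m['m10']/m['m00']-200)/2000; AREA=m['m00']/4e6
def pose(P):
    "P: outline Nx2 in world -> origin, x-axis angle, info"
    Q=(P*1e4).astype(np.int32).reshape(-1,1,2)
    m=cv2.moments(Q);c=np.array([m['m10'],m['m01']])/m['m00']/1e4
    a=0.5*np.arctan2(2*m['mu11'],m['mu20']-m['mu02'])  # long axis
    h=cv2.convexityDefects(Q,np.sort(cv2.convexHull(Q,returnPoints=False),axis=0)[::-1])
    k=h[np.argmax(h[:,0,3]),0];hol=Q[k[2],0]/1e4
    x=np.array([-np.sin(a),np.cos(a)])
    if (hol-c)@x>0: x=-x
    x=-x if (hol-c)@x<0 and False else x
    # hollow bottom lies at x=+31mm, centroid at CX: decide by the horns side = defect hull chord
    ch=(Q[k[0],0]+Q[k[1],0])/2e4
    x=x*np.sign((ch-hol)@x)
    y=np.array([-x[1],x[0]]);L=(P-c)@np.c_[x,y]
    return dict(o=c-CX*x,ang=np.arctan2(x[1],x[0]),len=np.ptp(L[:,1]),wid=np.ptp(L[:,0]),xr=(L.min(0)[0]+CX,L.max(0)[0]+CX),
      defect=k[3]/256e4,hol=hol,area=m['m00']/1e8)
def seg(im,uv,win=90,thr=95):
    g=cv2.cvtColor(im,cv2.COLOR_RGB2GRAY);g=cv2.GaussianBlur(g,(3,3),0)
    b=(g<thr).astype(np.uint8)
    b=cv2.morphologyEx(b,cv2.MORPH_OPEN,np.ones((5,5)))
    cs=cv2.findContours(b,cv2.RETR_EXTERNAL,cv2.CHAIN_APPROX_NONE)[0]
    return max(cs,key=lambda c:cv2.pointPolygonTest(c,tuple(map(float,uv)),True))
E
python3 - <<'E'
from h import *
from bench import camera_params
print('CX',CX,'area',AREA)
im=cv2.imread('pics/top0.png')[...,::-1].copy();p=camera_params('top')
vis=im[...,::-1].copy()
for n,uv,z in [('loose',(306,205),.05),('stack',(425,205),.076),('oval',(225,193),.05)]:
    for thr in (80,100):
        c=seg(im,uv,thr=thr);r=pose(cast(p,c[:,0],z))
        print(n,thr,r['o'],np.degrees(r['ang']),{k:np.round(v,4) for k,v in r.items() if k not in('o','ang')})
    cv2.drawContours(vis,[c],-1,(0,0,255),1)
cv2.imwrite('pics/seg0.png',cv2.resize(vis[140:260,180:480],None,fx=2.6,fy=2.6,interpolation=0))
E
```

```text
CX 0.009913322888174847 area 0.00941425
loose 80 [0.4589 0.0463] 113.06788331067474 {'len': np.float64(0.1555), 'wid': np.float64(0.0772), 'xr': array([-0.0306,  0.0466]), 'defect': np.float64(0.0168), 'hol': array([0.4385, 0.0695]), 'area': np.float64(0.0087)}
loose 100 [0.4584 0.0467] 112.83560202776994 {'len': np.float64(0.1607), 'wid': np.float64(0.081), 'xr': array([-0.0328,  0.0482]), 'defect': np.float64(0.0165), 'hol': array([0.4385, 0.072 ]), 'area': np.float64(0.0094)}
stack 80 [ 0.4369 -0.2284] -47.31663151725216 {'len': np.float64(0.1559), 'wid': np.float64(0.0967), 'xr': array([-0.0386,  0.0581]), 'defect': np.float64(0.0186), 'hol': array([ 0.4669, -0.2526]), 'area': np.float64(0.011)}
stack 100 [ 0.437  -0.2282] -47.09551472087422 {'len': np.float64(0.1593), 'wid': np.float64(0.0987), 'xr': array([-0.0403,  0.0584]), 'defect': np.float64(0.0192), 'hol': array([ 0.4619, -0.2572]), 'area': np.float64(0.0117)}
oval 80 [0.4754 0.2555] 50.42903376759721 {'len': np.float64(0.1553), 'wid': np.float64(0.0726), 'xr': array([-0.0267,  0.0459]), 'defect': np.float64(0.0027), 'hol': array([0.4816, 0.3063]), 'area': np.float64(0.0098)}
oval 100 [0.4837 0.2759] -132.48817026835118 {'len': np.float64(0.1823), 'wid': np.float64(0.0791), 'xr': array([-0.0287,  0.0504]), 'defect': np.float64(0.0152), 'hol': array([0.4181, 0.3099]), 'area': np.float64(0.0115)}
```

View pics/seg0.png

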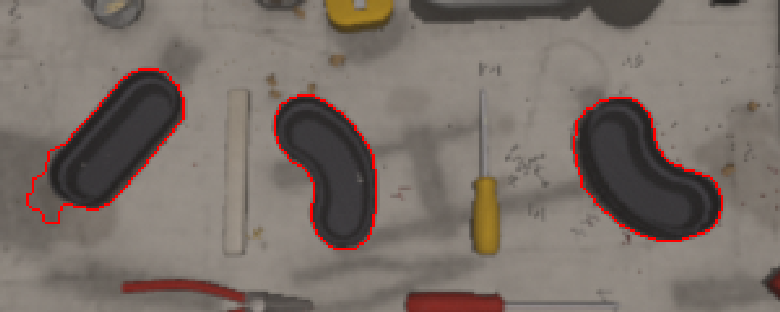

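The outlines fit. The loose tray measures 156 mm with its hollow towards +y, and the stack's hollow faces +x/-y. The oval's length matches too. Next I'll hover over the loose tray.

```bash
cat >> h.py <<'E'
def goto(xyz,yaw_y):
    "print row to reach TCP xyz, tool down, tool y at world angle yaw_y"
    from bench import monitor
    o=monitor.get_obs();R0=Ro.from_rotvec(o['tool_rot']).as_matrix()
    y=np.array([np.cos(yaw_y),np.sin(yaw_y),0]);z=np.array([0,0,-1.]);R1=np.c_[np.cross(y,z),y,z]
    s=R0.T@(np.array(xyz)-o['tool_pos']);w=Ro.from_matrix(R0.T@R1).as_rotvec()
    print('t',o['clock'],'pos',o['tool_pos'],'q',o['qpos'],'shift',s,'turn',w,'dist',np.linalg.norm(s))
E
python3 -c "
from h import *
goto((.4587,.0465,.18),np.radians(113))"
```

```text
t 0.15 pos [0.2647 0.5931 0.1901] q [ 1.0684  0.1243  1.6514  0.      1.3675 -0.0826] shift [-0.3999 -0.42    0.0107] turn [-0.0015 -0.0008 -0.8213] dist 0.5800487660532142
```

```bash
python3 -m handwheel '[[-0.1,-0.105,0,0,0,-0.2,1],[-0.2,-0.21,0,0,0,-0.4,1],[-0.3,-0.315,0,0,0,-0.6,1],[-0.4,-0.42,0.01,0,0,-0.82,1],[-0.4,-0.42,0.01,0,0,-0.82,1],[-0.4,-0.42,0.01,0,0,-0.82,1],[-0.4,-0.42,0.01,0,0,-0.82,1],[-0.4,-0.42,0.01,0,0,-0.82,1],[-0.4,-0.42,0.01,0,0,-0.82,1],[-0.4,-0.42,0.01,0,0,-0.82,1],[-0.4,-0.42,0.01,0,0,-0.82,1],[-0.4,-0.42,0.01,0,0,-0.82,1]]'
python3 - <<'E'
from h import *
from bench import *
p=camera_params('wrist');im=read_camera('wrist');goto((.4587,.0465,.035),np.radians(113))
uv=project(p,np.array([.4587,.0465,.05]),True);print(uv)
for thr in (70,85,100):
    c=seg(im,uv,thr=thr);r=pose(cast(p,c[:,0],.05,True))
    print(thr,r['o'],np.degrees(r['ang']),{k:np.round(v,4) for k,v in r.items() if k not in('o','ang')})
v=im[...,::-1].copy();cv2.drawContours(v,[c],-1,(0,0,255),1);cv2.imwrite('pics/w1.png',v)
E
```

```text
clock: 1.65
tool_pos: [0.4587, 0.0475, 0.1808]
tool_rot: [0.625, -3.078, -0.001]
force: [-1.1, -0.0, -0.1]
width: 1.001
grasp_force: 0.0
t 1.7 pos [0.4587 0.0479 0.1809] q [-0.0127 -0.3048  2.0667  0.0003  1.3801 -1.985 ] shift [ 0.0005 -0.0013  0.1459] turn [ 0.0004 -0.0002 -0.0001] dist 0.14591354975096726
[322.0254 188.8328]
70 [0.4255 0.0398] 89.54958163057019 {'len': np.float64(0.2207), 'wid': np.float64(0.1532), 'xr': array([-0.0722,  0.081 ]), 'defect': np.float64(0.0461), 'hol': array([0.3835, 0.0609]), 'area': np.float64(0.0187)}
85 [0.393 0.055] -84.7239885087705 {'len': np.float64(0.3149), 'wid': np.float64(0.1645), 'xr': array([-0.0685,  0.096 ]), 'defect': np.float64(0.0539), 'hol': array([0.3542, 0.0132]), 'area': np.float64(0.0296)}
100 [0.3895 0.0563] -86.28338846659035 {'len': np.float64(0.317), 'wid': np.float64(0.166), 'xr': array([-0.07 ,  0.096]), 'defect': np.float64(0.0537), 'hol': array([0.3555, 0.0126]), 'area': np.float64(0.031)}
```

View pics/w1.png

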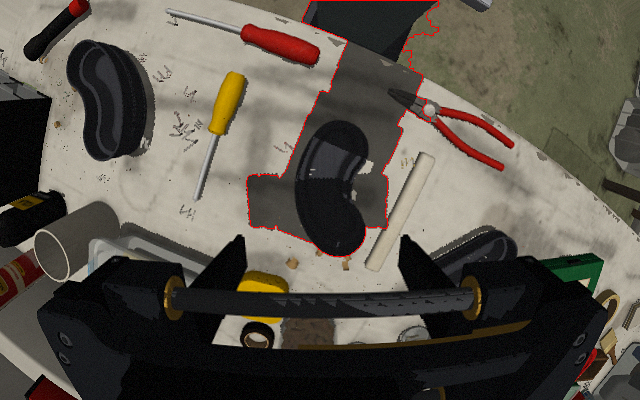

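The wrist view shows the loose tray at (335,188) between the fingers. The arm's shadow merged with the mask, so I'll use a lower threshold. The stack is also visible at (110,100).

Run:
```python
from h import *
from bench import *
p=camera_params('wrist');im=read_camera('wrist')
for uv,z,n in [((322,195),.05,'loose'),((110,105),.076,'stack')]:
  for thr in (40,48,55,62,75):
    c=seg(im,uv,thr=thr);r=pose(cast(p,c[:,0],z,True))
    print(n,thr,r['o'],np.degrees(r['ang']),{k:np.round(v,4).tolist() for k,v in r.items() if k not in('o','ang')})
```

```text
loose 40 [0.462  0.0716] -70.13625572284724 {'len': 0.153, 'wid': 0.0808, 'xr': [-0.0283, 0.0526], 'defect': 0.0408, 'hol': [0.4131, 0.057], 'area': 0.0068}
loose 48 [0.4599 0.07  ] -68.98912928808889 {'len': 0.1539, 'wid': 0.081, 'xr': [-0.0284, 0.0526], 'defect': 0.0406, 'hol': [0.4125, 0.0556], 'area': 0.0074}
loose 55 [0.4549 0.0463] 111.37964426887748 {'len': 0.1753, 'wid': 0.1046, 'xr': [-0.0475, 0.0571], 'defect': 0.0335, 'hol': [0.3755, 0.0405], 'area': 0.0102}
loose 62 [0.4498 0.0423] 107.04774605881258 {'len': 0.1799, 'wid': 0.1496, 'xr': [-0.0808, 0.0688], 'defect': 0.0418, 'hol': [0.3758, 0.0474], 'area': 0.0123}
loose 75 [0.3931 0.0548] -84.579822216201 {'len': 0.3147, 'wid': 0.1615, 'xr': [-0.0652, 0.0963], 'defect': 0.054, 'hol': [0.3519, 0.0135], 'area': 0.0289}
stack 40 [ 0.4353 -0.2025] -46.43194542000946 {'len': 0.1386, 'wid': 0.0812, 'xr': [-0.0294, 0.0518], 'defect': 0.0171, 'hol': [0.4523, -0.23], 'area': 0.008}
stack 48 [ 0.4373 -0.2179] -38.30838261244744 {'len': 0.163, 'wid': 0.1114, 'xr': [-0.0419, 0.0694], 'defect': 0.1268, 'hol': [0.4125, -0.28], 'area': 0.0116}
stack 55 [ 0.4386 -0.2181] -38.937215164487704 {'len': 0.1679, 'wid': 0.1121, 'xr': [-0.0434, 0.0687], 'defect': 0.0188, 'hol': [0.4592, -0.2565], 'area': 0.0126}
stack 62 [ 0.4384 -0.2177] -38.0085391964801 {'len': 0.1698, 'wid': 0.1146, 'xr': [-0.0451, 0.0696], 'defect': 0.0185, 'hol': [0.4603, -0.2561], 'area': 0.0128}
stack 75 [ 0.4378 -0.2159] -35.006602108042856 {'len': 0.1724, 'wid': 0.1208, 'xr': [-0.0472, 0.0736], 'defect': 0.0186, 'hol': [0.4614, -0.2557], 'area': 0.0135}
```

```bash
cat >> h.py <<'E'
HC=cv2.moments(cv2.convexHull(cv2.findContours(mask,0,1)[0][0]));HCX=(HC['m10']/HC['m00']-200)/2000
def hullpose(P,xang):
    "pose from the convex hull of the outline (bites ignored); xang: rough x angle to pick the sign"
    H=cv2.convexHull((P*1e4).astype(np.float32).reshape(-1,1,2));m=cv2.moments(H)
    c=np.array([m['m10'],m['m01']])/m['m00']/1e4
    a=0.5*np.arctan2(2*m['mu11'],m['mu20']-m['mu02'])-np.pi/2
    x=np.array([np.cos(a),np.sin(a)])
    if x@[np.cos(xang),np.sin(xang)]<0: x=-x
    L=(H[:,0]/1e4-c)@np.c_[x,[-x[1],x[0]]]
    return c-HCX*x,np.degrees(np.arctan2(x[1],x[0])),'x',np.array([L[:,0].min(),L[:,0].max()])+HCX,'len',np.ptp(L[:,1]),'ymid',(L[:,1].max()+L[:,1].min())/2
E
python3 - <<'E'
from h import *
from bench import *
im=cv2.imread('pics/top0.png')[...,::-1].copy();p=camera_params('top')
print('top',*hullpose(cast(p,seg(im,(306,205),thr=85)[:,0],.05),2))
p=camera_params('wrist');im=read_camera('wrist')
for thr in(40,44,48,52): print(thr,*hullpose(cast(p,seg(im,(322,195),thr=thr)[:,0],.05,True),2))
E
```

```text
top [0.4584 0.0457] 112.36511747840413 x [-0.0305  0.0485] len 0.1564476509942498 ymid 0.00082240017190751
40 [0.4615 0.0481] 112.10502137047143 x [-0.0304  0.0476] len 0.15289806796503352 ymid 0.0006283108508673071
44 [0.4613 0.0479] 112.61822297056919 x [-0.0303  0.0483] len 0.1538149223550504 ymid 0.0006597473500977655
48 [0.4613 0.0477] 112.63985388574812 x [-0.0312  0.0484] len 0.15385717684435748 ymid 0.0005846376063143588
52 [0.4608 0.0471] 113.09111669786257 x [-0.0318  0.0484] len 0.1569482388104466 ymid 0.0012841327219582088
```

```bash
python3 -m handwheel '[[-0.001,-0.0015,0.04,0,0,0.01,1],[-0.001,-0.0015,0.08,0,0,0.01,1],[-0.001,-0.0015,0.11,0,0,0.01,1],[-0.001,-0.0015,0.13,0,0,0.01,1],[-0.001,-0.0015,0.146,0,0,0.01,1],[-0.001,-0.0015,0.146,0,0,0.01,1],[-0.001,-0.0015,0.146,0,0,0.01,1]]' && python3 -m handwheel '[[0,0,0,0,0,0,0.6],[0,0,0,0,0,0,0.4],[0,0,0,0,0,0,0.4],[0,0,0,0,0,0,0.4],[0,0,0,0,0,0,0.4],[0,0,0,0,0,0,0.4]]'
```

```text
clock: 2.68
tool_pos: [0.4613, 0.0462, 0.036]
tool_rot: [-0.609, 3.08, -0.001]
force: [0.4, -0.1, 0.1]
width: 0.998
grasp_force: 0.0
clock: 3.42
tool_pos: [0.4605, 0.046, 0.035]
tool_rot: [0.609, -3.082, -0.0]
force: [0.3, -0.0, -0.1]
width: 0.438
grasp_force: 0.0
```

Opening 0.438 with no grip force, though contact was expected near 0.65. I'll look.

Run:
```python
from h import *
from bench import *
a=read_camera('side')[...,::-1];b=read_camera('wrist')[...,::-1]
cv2.imwrite('pics/g1.png',np.vstack([cv2.resize(a[150:310,180:480],(600,320)),cv2.resize(b[80:300,160:480],(400,275),interpolation=3)[:, :].copy() if 0 else cv2.copyMakeBorder(cv2.resize(b[80:300,160:480],(400,275)),0,0,0,200,0)]))
o=monitor.get_obs();print(o['width'],o['grasp_force'],o['force'])
```

```text
0.4121383989323845 0.0 [ 0.3209 -0.4202  0.7724]
```

View pics/g1.png

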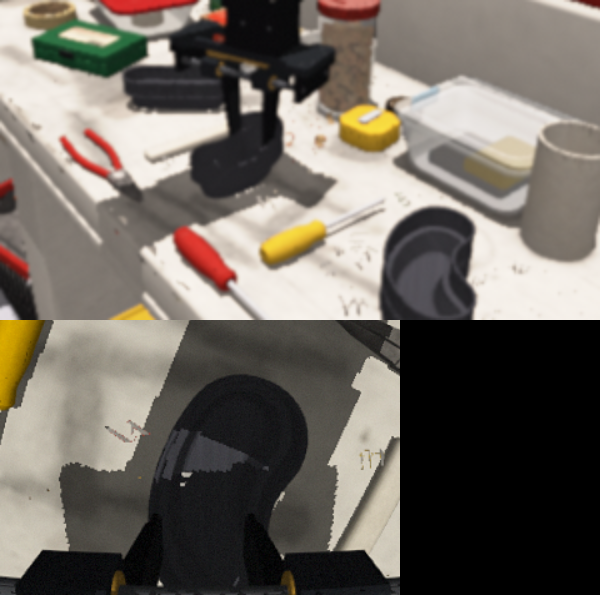

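Run:
```python
from h import *
from bench import *
o=monitor.get_obs();R=Ro.from_rotvec(o['tool_rot']).as_matrix();T=o['tool_pos']
S=camera_params('side');W=camera_params('wrist')
side=read_camera('side')[...,::-1].copy();wr=read_camera('wrist')[...,::-1].copy()
for g,col in((.0391,(0,0,255)),(.062,(0,255,0))):
  for s in(-1,1):
    for dz in(.008,-.011,-.04):
      X=T+R@[0,s*g/2,dz];a=project(S,X);b=project(W,X,True);print(g,s,dz,X,a,b)
      cv2.circle(side,tuple(int(round(v*8)) for v in a),8,col,-1,shift=3);cv2.circle(wr,tuple(int(round(v*8)) for v in b),8,col,-1,shift=3)
gam=lambda i:(255*(i/255.)**.5).astype(np.uint8)
cv2.imwrite('pics/g2.png',np.hstack([cv2.resize(gam(side[170:270,240:340]),(400,400),interpolation=3),cv2.resize(gam(wr[130:270,250:390]),(400,400),interpolation=3)]))
```

```text
0.0391 -1 0.008 [0.4679 0.0279 0.027 ] [312.5472 231.4241] [295.5233 232.2454]
0.0391 -1 -0.011 [0.4679 0.0279 0.046 ] [312.529  224.5337] [293.1637 243.3585]
0.0391 -1 -0.04 [0.4679 0.0279 0.075 ] [312.5005 213.7419] [288.7142 264.557 ]
0.0391 1 0.008 [0.4531 0.0641 0.027 ] [298.7792 227.0125] [351.3124 232.3001]
0.0391 1 -0.011 [0.4531 0.0641 0.046 ] [298.6241 220.2225] [353.8903 243.4093]
0.0391 1 -0.04 [0.4531 0.0641 0.075 ] [298.3814 209.5938] [358.7491 264.5926]
0.062 -1 0.008 [0.4723 0.0173 0.027 ] [316.6901 232.7516] [279.3484 232.1145]
0.062 -1 -0.011 [0.4723 0.0173 0.046 ] [316.7143 225.8313] [275.5895 243.1546]
0.062 -1 -0.04 [0.4723 0.0173 0.075 ] [316.7522 214.991 ] [268.5233 264.1628]
0.062 1 0.008 [0.4487 0.0746 0.027 ] [294.855 225.755] [367.4536 232.2011]
0.062 1 -0.011 [0.4487 0.0746 0.046 ] [294.6619 218.9941] [371.4214 243.2352]
0.062 1 -0.04 [0.4487 0.0746 0.075 ] [294.3598 208.4123] [378.8748 264.2203]
```

View pics/g2.png

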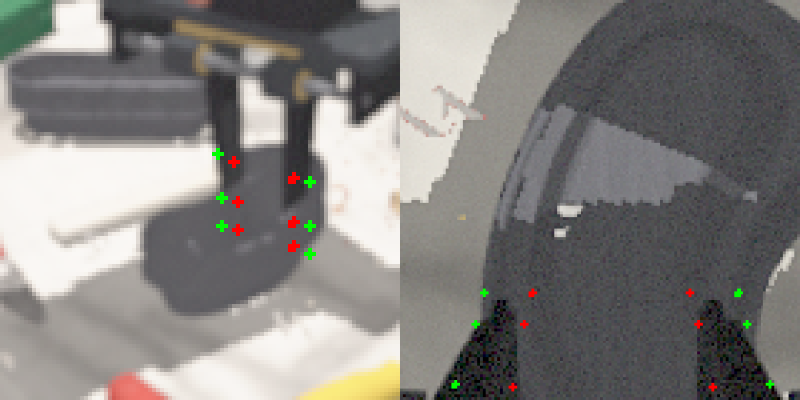

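The fingers seem to sit between the tray's walls with no contact. I'll back straight up and check what the tray did.

```bash
python3 -m handwheel '[[0,0,-0.02,0,0,0,0.4],[0,0,-0.04,0,0,0,0.4],[0,0,-0.08,0,0,0,0.4],[0,0,-0.12,0,0,0,0.4],[0,0,-0.145,0,0,0,0.4],[0,0,-0.145,0,0,0,0.4],[0,0,-0.145,0,0,0,0.4]]'
python3 - <<'E'
from h import *
from bench import *
p=camera_params('wrist');im=read_camera('wrist');side=read_camera('side')
for thr in(40,44,48,52): print(thr,*hullpose(cast(p,seg(im,(322,180),thr=thr)[:,0],.05,True),2))
g=lambda i:(255*(i[...,::-1]/255.)**.6).astype(np.uint8)
cv2.imwrite('pics/g3.png',np.hstack([cv2.resize(g(side[140:280,220:360]),(400,400)),cv2.resize(g(im[90:310,210:430]),(400,400))]))
E
```

```text
clock: 4.5
tool_pos: [0.4598, 0.046, 0.1786]
tool_rot: [0.609, -3.08, -0.001]
force: [0.4, 0.1, 0.2]
width: 0.401
grasp_force: 0.0
40 [0.7191 0.1697] -155.99656085803898 x [-0.2331  0.3611] len 1.1578187381973701 ymid 0.015083259336194865
44 [0.7172 0.1735] -155.94794527436392 x [-0.2338  0.3618] len 1.175943443552264 ymid 0.011856688446333863
48 [0.7165 0.1747] -155.9507201596285 x [-0.2338  0.3618] len 1.1774435648046016 ymid 0.012430583948191576
52 [0.7164 0.1749] -155.99758269999876 x [-0.2335  0.3627] len 1.179908968003244 ymid 0.012787866411630433
```

View pics/g3.png

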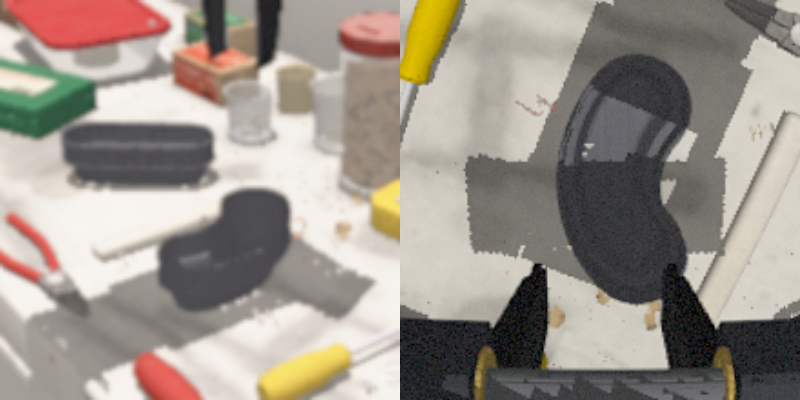

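Run:
```python
from h import *
from bench import *
o=monitor.get_obs();R=Ro.from_rotvec(o['tool_rot']).as_matrix();T=o['tool_pos']
print(T,arm.tip_extent,[a for a in dir(arm) if a[0]!='_'])
S=camera_params('side')
for s in(-1,1):
  for dz in(.008,-.02,-.05): print(s,dz,project(S,T+R@[0,s*.022,dz]))
side=read_camera('side').min(axis=2).astype(int)
for r in range(150,172): print(r,side[r,288:322])
```

```text
[0.4594 0.046  0.178 ] 0.008 ['MotionError', 'tip_extent']
-1 0.008 [312.9389 176.2219]
-1 -0.02 [312.9506 164.2297]
-1 -0.05 [312.9634 150.9389]
1 0.008 [296.2034 172.2313]
1 -0.02 [295.9487 160.4824]
1 -0.05 [295.6665 147.4726]
150 [ 45  42  39  26  12  11  13  17  16  13  37  76  87  82  77  74  71  65
  63  61  59  49  28  11  10  11   9   9  15  46  90 108 110 110]
151 [ 47  45  45  33  19  11  14  16  15  14  39  79  81  69  64  61  60  60
  58  58  54  47  28  13   8   9   9   8  16  48  89 106 109 109]
152 [ 40  44  50  47  29  15  13  16  15  15  39  76  76  65  59  59  58  58
  58  57  55  48  28  11   9  10  11   9  19  53  91 106 108 108]
153 [ 35  43  62  65  41  18  14  16  15  13  36  73  72  63  60  60  59  58
  57  57  55  48  29  13   8   9   9   8  27  67  96 106 107 107]
154 [ 56  63  89  78  43  17  14  16  15  15  34  69  70  61  60  60  58  58
  57  55  53  49  29  12  10  10   9   8  34  78 102 107 106 105]
155 [ 93  89  94  74  37  14  12  17  15  15  33  66  68  60  58  57  56  56
  56  54  55  49  30  13  10   8   8   8  36  82 103 106 105 105]
156 [ 85  83
[... 1575 characters left out ...]
33  35  48  56  56  56  56  52  49  48  50  56  63  72  79  78
  76  76  72  78 130 205 230 230 228 219 170 105  78  76  79  80]
168 [ 29  33  35  34  41  54  59  63  58  51  50  60  76  91  98 113 124 120
 117 117 117 124 158 209 229 226 213 211 174 108  73  72  75  75]
169 [ 27  39  44  37  33  40  50  59  60  59  70  96 121 121 110 114 121 120
 117 116 117 123 146 185 206 215 217 217 179 111  72  69  73  72]
170 [ 22  33  40  35  29  31  39  50  58  72 107 119 120 113 102 101 105 105
 105 105 105 108 126 159 177 190 207 217 181 111  72  69  70  72]
171 [ 19  22  27  26  26  31  32  42  53  79 124 123 104  96  93  97  99 101
 101 102 103 104 120 150 164 168 186 209 180 113  72  68  70  70]
```

Run:
```python
from h import *
from bench import *
S=camera_params('side');W=camera_params('wrist')
C=cv2.findContours(mask,0,1)[0][0][:,0]/2000.-.1
a=np.radians(112.6);A=np.array([[np.cos(a),-np.sin(a)],[np.sin(a),np.cos(a)]])
for z,s in((.05,1),(.024,1),(0,.75)):
  P=np.array([project(S,np.r_[A@(c*s)+[.460,.047],z]) for c in C]);print('side rim z',z,P.min(0),P.max(0))
side=read_camera('side');g=side.max(axis=2)
c=seg(side,(300,230),thr=75)[:,0];print('seen',c.min(0),c.max(0))
wr=read_camera('wrist');o=monitor.get_obs();R=Ro.from_rotvec(o['tool_rot']).as_matrix();T=o['tool_pos']
for s in(-1,1):
  for dz in(.008,-.02): print('wrist tip pred',s,dz,project(W,T+R@[0,s*.022,dz],True))
print('qpos',o['qpos'])
top=read_camera('top');p=camera_params('top')
print('top tip pred',[project(p,T+R@[0,s*.022,.008]) for s in(-1,1)])
```

```text
side rim z 0.05 [274.0161 205.0396] [322.0588 234.8394]
side rim z 0.024 [274.585  213.8871] [321.9577 244.6272]
side rim z 0 [282.8372 225.7961] [317.8322 249.5197]
seen [276 207] [320 249]
wrist tip pred -1 0.008 [291.8227 232.9621]
wrist tip pred -1 -0.02 [287.7174 250.1192]
wrist tip pred 1 0.008 [354.682  233.0155]
wrist tip pred 1 -0.02 [359.1076 250.1636]
qpos [-0.0165 -0.2992  2.066  -0.      1.377  -1.9775]
top tip pred [array([318.332 , 187.8304]), array([299.7142, 195.2595])]
```

Run:
```python
from h import *
from bench import *
S=camera_params('side');P=camera_params('top')
def draw(im,p,T,rv,g,fish=False):
  im=im[...,::-1].copy();im=(255*(im/255.)**.6).astype(np.uint8);im=cv2.resize(im,None,fx=4,fy=4,interpolation=cv2.INTER_CUBIC)
  R=Ro.from_rotvec(rv).as_matrix()
  for s in(-1,1):
    for dz,c in((.008,(0,0,255)),(-.07,(0,255,0))):
      u=(project(p,np.array(T)+R@[0,s*g,dz],fish)+.5)*4;cv2.drawMarker(im,tuple(int(v) for v in u),c,cv2.MARKER_CROSS,10)
  return im
o=monitor.get_obs()
a=draw(cv2.imread('pics/side0.png')[...,::-1],S,[.2646,.5929,.1898],[-.6544,-3.0721,.0032],.0475)
b=draw(read_camera('side'),S,o['tool_pos'],o['tool_rot'],.019)
c=draw(read_camera('top'),P,o['tool_pos'],o['tool_rot'],.019)
f=lambda i,u,v,w,h:i[v*4:v*4+h,u*4:u*4+w]
cv2.imwrite('pics/g4.png',np.hstack([f(a,90,60,260,400),f(b,270,100,260,400),f(c,275,150,280,400)]))
```

```text
(no output)
```

View pics/g4.png

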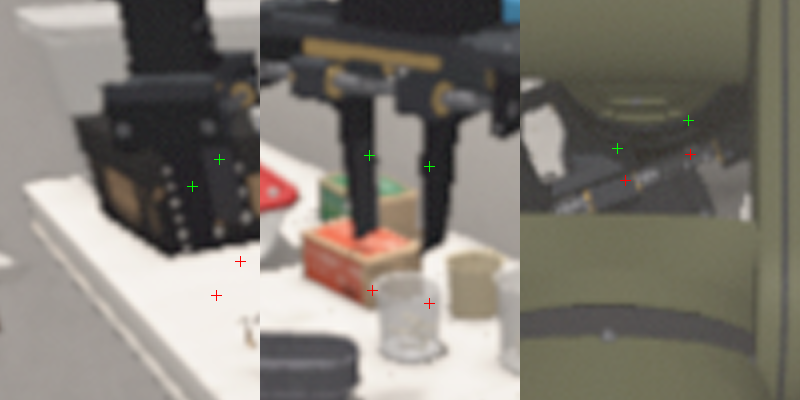

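In the side view the finger ends at panel (370,235) and (432,248) sit about 13 px above where they're predicted. The real tips are therefore about 30 mm higher than the reported TCP implies, which explains closing above the rim. Tray calibration is consistent in all three views, so I'll go about 32 mm lower.

```bash
python3 -m handwheel '[[0,0,0,0,0,0,1],[0,0.001,0.03,0,0,0,1],[0,0.001,0.06,0,0,0,1],[0,0.001,0.09,0,0,0,1],[0,0.001,0.12,0,0,0,1],[0,0.001,0.14,0,0,0,1],[0,0.001,0.155,0,0,0,1],[0,0.001,0.165,0,0,0,1],[0,0.001,0.175,0,0,0,1],[0,0.001,0.175,0,0,0,1],[0,0.001,0.175,0,0,0,1]]' && python3 -m handwheel '[[0,0,0,0,0,0,0.6],[0,0,0,0,0,0,0.4],[0,0,0,0,0,0,0.4],[0,0,0,0,0,0,0.4],[0,0,0,0,0,0,0.4],[0,0,0,0,0,0,0.4]]'
```

```text
clock: 6.28
tool_pos: [0.4607, 0.0469, 0.0056]
tool_rot: [-0.609, 3.081, -0.0]
force: [0.1, -0.6, -0.4]
width: 1.002
grasp_force: 0.0
clock: 7.02
tool_pos: [0.46, 0.0471, 0.0051]
tool_rot: [0.609, -3.082, -0.001]
force: [-2.1, 1.8, 2.8]
width: 0.655
grasp_force: 29.5
```

Gripped at 62 mm with 29.5 N. Next I'll refine the stack pose. Its silhouette is the outline swept from z=24 to 76 mm, so casting onto the mid-height removes the bias.

```bash
python3 -m handwheel '[[0,0,-0.03,0,0,0,0.4],[0,0,-0.06,0,0,0,0.4],[0,0,-0.09,0,0,0,0.4],[0,0,-0.12,0,0,0,0.4],[0,0,-0.15,0,0,0,0.4],[0,0,-0.15,0,0,0,0.4],[0,0,-0.15,0,0,0,0.4]]'
python3 - <<'E'
from h import *
from bench import *
im=cv2.imread('pics/top0.png')[...,::-1].copy();p=camera_params('top')
for thr in(75,85,95): print('top',thr,*hullpose(cast(p,seg(im,(425,205),thr=thr)[:,0],.05),-.8))
S=camera_params('side');im=cv2.imread('pics/side0.png')[...,::-1].copy()
c=seg(im,(390,290),thr=85)[:,0]
print('side seen',c.min(0),c.max(0))
C=cv2.findContours(mask,0,1)[0][0][:,0]/2000.-.1
a=np.radians(-47);A=np.array([[np.cos(a),-np.sin(a)],[np.sin(a),np.cos(a)]])
for z in(.076,.024):
  P=np.array([project(S,np.r_[A@k+[.437,-.236],z]) for k in C]);print('side pred for .437,-.236,-47 z',z,P.min(0),P.max(0))
P=camera_params('wrist');w=read_camera('wrist');u=project(P,np.array([.437,-.236,.05]),True);print(u)
for thr in(40,50,60): print('wrist',thr,*hullpose(cast(P,seg(w,u,thr=thr)[:,0],.05,True),-.8))
goto((.437,-.236,.15),np.radians(-47))
E
```

```text
clock: 7.9
tool_pos: [0.4592, 0.0468, 0.1532]
tool_rot: [0.608, -3.08, -0.0]
force: [-0.4, -1.4, -3.4]
width: 0.658
grasp_force: 29.5
top 75 [ 0.4409 -0.2368] -46.58517586690559 x [-0.0402  0.058 ] len 0.15871606165511004 ymid -0.0007575653326723844
top 85 [ 0.4417 -0.2362] -46.90032417607018 x [-0.0403  0.0595] len 0.16040328210646818 ymid -0.000727206984690934
top 95 [ 0.4414 -0.2362] -46.23575471746135 x [-0.0419  0.0603] len 0.16404133289696285 ymid -0.0007326132702113741
side seen [370 254] [416 337]
side pred for .437,-.236,-47 z 0.076 [369.6983 252.7641] [418.6658 310.8453]
side pred for .437,-.236,-47 z 0.024 [367.6979 274.3322] [414.5796 335.1317]
[99.1205 88.4291]
wrist 40 [ 0.4455 -0.2453] -53.56795889524129 x [-0.0085  0.0332] len 0.13444368466130877 ymid 0.003939487202675854
wrist 50 [ 0.44   -0.2224] -45.098159307764625 x [-0.0352  0.0563] len 0.15159176075677722 ymid -0.0013964131071059066
wrist 60 [ 0.4434 -0.2415] -35.31375985414344 x [-0.0498  0.0774] len 0.18173340500969068 ymid -0.004894156943226813
t 7.95 pos [0.4589 0.0468 0.1528] q [-0.0147 -0.281   2.0959 -0.0002  1.3301 -1.9755] shift [ 0.1278 -0.2532  0.0029] turn [-0.0043 -0.0024  2.7812] dist 0.2836589379493156
```

```bash
python3 -m handwheel '[[0.01,-0.02,0,0,0,0.15,0.4],[0.02,-0.05,0,0,0,0.32,0.4],[0.04,-0.08,0,0,0,0.49,0.4],[0.055,-0.11,0,0,0,0.66,0.4],[0.07,-0.14,0,0,0,0.83,0.4],[0.085,-0.17,0,0,0,1.0,0.4],[0.1,-0.2,0,0,0,1.17,0.4],[0.11,-0.22,0,0,0,1.34,0.4],[0.118,-0.24,0,0,0,1.51,0.4],[0.124,-0.25,0,0,0,1.68,0.4],[0.1255,-0.256,0,0,0,1.85,0.4],[0.1255,-0.256,0,0,0,2.02,0.4]]' && python3 -m handwheel '[[0,0,0,0,0,0.16,0.4],[0,0,0,0,0,0.32,0.4],[0,0,0,0,0,0.48,0.4],[0,0,0,0,0,0.64,0.4],[0,0,0,0,0,0.76,0.4],[0,0,0,0,0,0.76,0.4],[0,0,0,0,0,0.76,0.4]]'
python3 -c "
from h import *
goto((.440,-.2375,.1),np.radians(-46.6))"
```

```text
clock: 9.45
tool_pos: [0.4403, -0.2374, 0.1526]
tool_rot: [-2.29, -2.145, 0.002]
force: [0.9, -0.0, -2.6]
width: 0.654
grasp_force: 29.5
clock: 10.32
tool_pos: [0.4409, -0.2372, 0.1539]
tool_rot: [-2.92, -1.155, 0.002]
force: [-0.3, -0.1, -3.3]
width: 0.656
grasp_force: 29.5
t 10.325 pos [ 0.4409 -0.2372  0.1539] q [-0.6008 -0.1851  2.0153 -0.      1.3134  0.2165] shift [-0.0008 -0.0003  0.0539] turn [-0.0019  0.0005 -0.004 ] dist 0.0538707890965871
```

Run:
```python
from h import *
from bench import *
s=read_camera('side');w=read_camera('wrist')
g=lambda i:(255*(i[...,::-1]/255.)**.5).astype(np.uint8)
cv2.imwrite('pics/n1.png',np.hstack([cv2.resize(g(s[140:360,300:500]),(400,440)),cv2.resize(g(w[60:280,220:420]),(400,440))]))
```

```text
(no output)
```

View pics/n1.png

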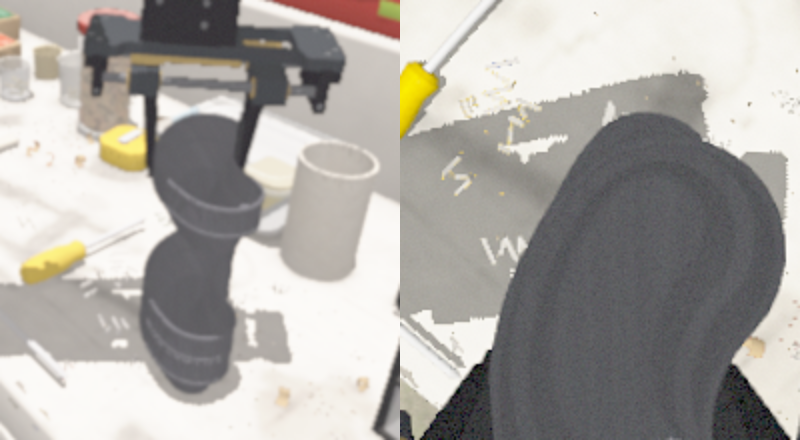

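The side view shows the tray at (208,180) directly over the stack at (190,310), turned the same way. I'll do a quick extent check and then descend.

Run:
```python
from h import *
from bench import *
S=camera_params('side')
C=cv2.findContours(mask,0,1)[0][0][:,0]/2000.-.1
a=np.radians(-46.6);A=np.array([[np.cos(a),-np.sin(a)],[np.sin(a),np.cos(a)]])
for z in(.198,.173,.076,.024):
  P=np.array([project(S,np.r_[A@k+[.441,-.2365],z]) for k in C]);print(z,P.min(0),P.max(0))
im=read_camera('side').min(axis=2)
for r in (224,232,238,244): 
  x=np.where(im[r,360:460]<75)[0]+360;print(r,x.min(),x.max())
for r in (285,300,320):
  x=np.where(im[r,350:440]<75)[0]+350;print(r,x.min(),x.max())
```

```text
0.198 [377.068  195.3586] [431.995  244.0655]
0.173 [375.8554 207.7754] [429.4863 258.71  ]
0.076 [371.5637 252.1142] [420.7263 309.8953]
0.024 [369.5008 273.6469] [416.5729 334.1458]
224 361 421
232 378 429
238 380 430
244 385 430
285 371 413
300 369 417
320 378 414
```

```bash
python3 -m handwheel '[[0,0,0.03,0,0,0,0.4],[0,0,0.05,0,0,0,0.4],[0,0,0.065,0,0,0,0.4],[0,0,0.075,0,0,0,0.4],[0,0,0.08,0,0,0,0.4],[0,0,0.085,0,0,0,0.4],[0,0,0.09,0,0,0,0.4],[0,0,0.09,0,0,0,0.4],[0,0,0.09,0,0,0,0.4]]'
```

```text
clock: 11.6
tool_pos: [0.4414, -0.2374, 0.065]
tool_rot: [-2.922, -1.153, 0.0]
force: [-0.6, 2.1, -3.5]
width: 0.654
grasp_force: 29.5
```

No contact yet, and the foot is 15 mm inside. I'll go on gently to the seat.

```bash
python3 -m handwheel '[[0,0,0.003,0,0,0,0.4],[0,0,0.005,0,0,0,0.4],[0,0,0.006,0,0,0,0.4],[0,0,0.006,0,0,0,0.4]]';  python3 -m handwheel '[[0,0,0.001,0,0,0,0.4],[0,0,0.002,0,0,0,0.4],[0,0,0.002,0,0,0,0.4]]'
```

```text
clock: 12.1
tool_pos: [0.4418, -0.2376, 0.0592]
tool_rot: [2.922, 1.153, 0.001]
force: [1.3, 1.6, -0.8]
width: 0.659
grasp_force: 29.5
clock: 12.48
tool_pos: [0.4416, -0.2373, 0.0583]
tool_rot: [-2.921, -1.153, -0.0]
force: [-2.8, 6.0, 7.6]
width: 0.657
grasp_force: 29.5
```

It made contact at the expected height (the upward force changed by about 11 N). Release and rise.

```bash
python3 -m handwheel '[[0,0,0,0,0,0,0.75],[0,0,0,0,0,0,0.9],[0,0,0,0,0,0,1],[0,0,0,0,0,0,1],[0,0,0,0,0,0,1],[0,0,-0.03,0,0,0,1],[0,0,-0.08,0,0,0,1],[0,0,-0.14,0,0,0,1],[0,0,-0.2,0,0,0,1],[0,0,-0.2,0,0,0,1],[0,0,-0.2,0,0,0,1]]'
python3 - <<'E'
from h import *
from bench import *
s=read_camera('side');w=read_camera('wrist')
g=lambda i:(255*(i[...,::-1]/255.)**.5).astype(np.uint8)
cv2.imwrite('pics/n2.png',np.hstack([cv2.resize(g(s[210:350,340:450]),(440,560)),cv2.resize(g(w[80:280,230:360]),(360,560))]))
S=camera_params('side');c=seg(s,(395,260),thr=85)[:,0];print('seen',c.min(0),c.max(0))
C=cv2.findContours(mask,0,1)[0][0][:,0]/2000.-.1
a=np.radians(-46.6);A=np.array([[np.cos(a),-np.sin(a)],[np.sin(a),np.cos(a)]])
for z in(.102,.024):
  P=np.array([project(S,np.r_[A@k+[.441,-.2365],z]) for k in C]);print(z,P.min(0),P.max(0))
E
```

```text
clock: 13.85
tool_pos: [0.4413, -0.2375, 0.2567]
tool_rot: [-2.922, -1.153, 0.0]
force: [-0.1, 0.1, -0.3]
width: 0.999
grasp_force: 0.0
seen [368 241] [420 336]
0.102 [372.6541 240.7901] [422.9322 296.9845]
0.024 [369.5008 273.6469] [416.5729 334.1458]
```

View pics/n2.png

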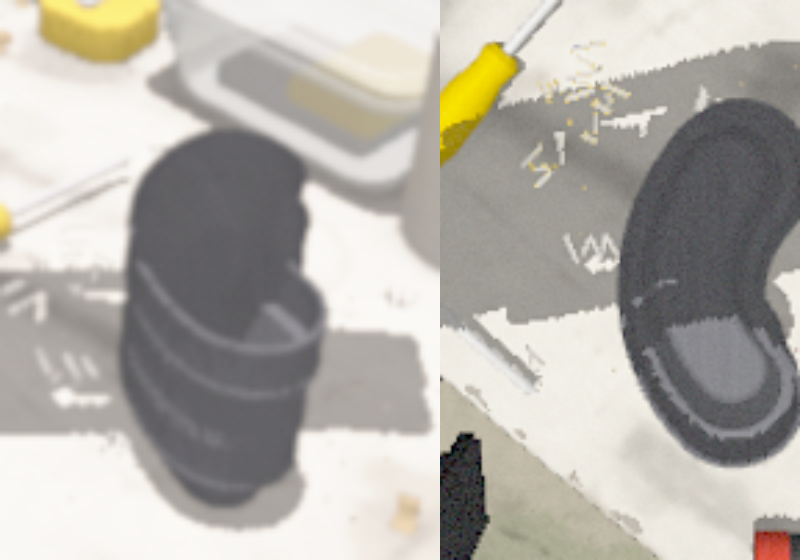

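The top collar sits flush and level on the stack, with evenly spaced collar lines. The rim's top row is 241 against 240.8 predicted for a fully nested tray, and the edges agree within 2 px. The gripper is well clear.

```bash
python3 -c "
from bench import workorder
print(workorder.finish_job())"
```

```text
the job is handed in; nothing more can be done
None
```

I nested the loose kidney tray in the top of the stack, turned to match, and handed the job in after about 14 s of the 35 s allowed; the last camera check showed it level and at full-nest height. I didn't touch the oval tray. The hand-in gave no verdict.

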